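# Tug test on a compact washer's lid catch

### The arm

A 6-joint arm with a two-finger parallel gripper is mounted at the origin on the work surface. World frame = base frame: x ahead of the robot, y to its left, z up, the work surface at z = 0. Lengths are in mm, angles in rad, forces in N, time in s.
With the tool pointing down it reaches from about 350 to 975 mm from the base axis. Payload 17.4 kg.
Tool frame: the origin (TCP) lies between the finger pads; the fingertips stand 19 mm ahead of it and the grasp point (between the pads) is the TCP; z points along the fingers, y is the direction in which the jaws open and shut (so a half turn about z gives the same grasp; the last joint's range is limited). The gripper opens to 85 mm and grips with 20 to 120 N. Pads are 22 mm wide; open, the fingers measure 114 mm over their backs; the gripper's body (76 mm by 85 mm) begins 54 mm behind the grasp point. The pads swing forward as they close: fully open they stand 13 mm farther back than shut.
Start: joints at [-1.23, 0.116, 1.442, -0, 1.584, -0.038], TCP at [249.61, -627.158, 224.503] pointing down, gripper open.
Joint ranges: [-2.83, 2.83], [-0.83, 2.19], [0.07, 2.5], [-1.14, 4.28], [0.01, 3], [-2.97, 2.97]. Speed limits (rad/s): [1.89, 1.89, 2.22, 3.14, 3.14, 3.14].

### API

Orientations are given as a 3x3 rotation matrix whose columns are the frame's x, y, z axes.
In Python, from workcell import arm, vision gives the robot as it stands. The module is installed in compiled form; this text tells all that it offers.
- The arm moves only by the tool servo_tool, never from a script. Its argument "deltas" is a list of rows, each an object of numbers: "jaw": the opening, from -1 (shut) to 1 (fully open), so that 0 is half open; "tx", "ty", "tz": the shift along the tool's x, y, z in units of 25 mm (1.0 is 25 mm); "ax", "ay", "az": the turn, a rotation vector about the tool's x, y, z in degrees. A call has 1 to 20 rows; each row is the pose to reach, as a shift and turn from the pose measured when the call began, along the tool's axes at that moment; what a row does not reach only later rows make up. A row lasts 1/8 s, in which the tool goes at most 62.5 mm and 10.7 degrees, less where a joint would pass 70% of its speed; a pose out of reach is approached as far as the arm can. A call with a gripper value outside its range is refused whole. The fingers move at their own pace and stop on an object; the grip force is fixed at half the most. Time passes only in rows, so rows that repeat a pose let the fingers close. It gives the time, the measured TCP pose, the force and the opening at its end, in the units of the state.
- arm.sense(): the state, without advancing time (a new reading comes with each control period).
- vision.get_image(name): name is "side" or "top"; returns (picture, depth): 400x640x3 uint8, red, green, blue; 400x640 float32, mm along the optical axis (not along the pixel's ray), 0 where there is no reading.
- vision.camera_params(name): a dict with "fx", "fy", "cx", "cy" (pixels), "D" ([k1, k2, p1, p2, k3] as OpenCV has them; the pictures are not rectified), "R" (3x3) and "t" (3): a world point X has camera coordinates R X + t. Camera axes: x right, y down, z forward; pixel columns grow to the right and rows downward; lengths in mm; the calibration is good to about 2 mm. A picture is of the moment at which its call begins. camera_params takes no time and is no camera call.
- arm.finish_job(): hands the job in, once; it reports no verdict.
The state is a dict: "clock": time; "joint_positions": joint angles; "qd": joint speeds; "tau": joint torques, N m; "tool_pos": TCP position; "tcp_rot": TCP orientation; "force": force on the tool from outside, world axes, zero at the start; "ft_torque": the same for the moment, N m; "grip_width": finger opening in mm.
Only numpy, scipy, OpenCV 4.12 (cv2) and the standard library are available. Lean on these libraries where they do the work, as an engineer would, in place of code of your own. Each camera call takes 0.05 s, during which the arm holds its last target.

### The job

Check that the lid of the square compact washer has really caught: take it by its handle and give it a short gentle tug upwards. If it gives, press it back down until it is fully home and caught. Let go with the lid shut; do not swing it wide open, and leave the lid of the round spin dryer alone.

Things in the scene. Friction and masses are not known exactly. Their poses are not given: they have to be found in the camera images.
- washer_lid (a joint): Square washer's lid angle, rad: 0 = down, + = front up; may start either way. Caught: rests at 0; a tug lifts the handle 5 mm (0.02), then a catch at the front edge holds to about 12 N, yielding if the handle goes over 11 mm up; let go, it drops to 0. Not caught: rests about 19 mm up at the handle (0.08), follows a tug freely (lift 10-20 mm more); some 12 N down on the handle snaps it to 0.
- lid_handle (a point): Centre of the grip bar on the square washer's lid: grey bar 16 mm thick (x), 110 long (y), 20 high, on two end posts (14 mm wide, 45 mm either side of centre). Centre 30 mm above the lid's top; 247 mm above the bench with the lid down. Moves with the lid (0.35 kg, falls if released). Axes: x from handle to hinge, y along the bar, z up when shut.
- washer: The square washer: white fixed box 300 mm deep (x), 270 wide (y), 200 high (z), with a flat white lid 270 x 250 x 16 mm. Origin at the centre of its underside, x from its front to the hinge side. Hinge line along y, 130 mm along +x and 201 mm up; with the lid down the handle's centre is 110 mm along -x and 247 mm up.
- spinner_lid (a joint): Hinge angle of the lid of the other machine, a white round spin dryer (240 mm across, 190 mm high, round lid with the same kind of grip bar); 0 = shut, rad. Not to be lifted.

How it is judged:
By the outcome, as a careful person would: the job done as asked, in the order asked, and still so for the second after the job is handed in, with the robot touching nothing.
It also fails if it takes over 32 s, if anything falls off the work surface, if the arm or the gripper's body presses on something with over 40 N, if the wrist force passes 120 N, or if a joint passes its speed limit or range.

## Working session

There is one attempt and no reset: what is moved stays moved. The work goes in short steps, Python scripts to look and compute and a tool call to move; the robot and the scene stay as the last step left them, time stands still between calls to the robot, and variables do not carry over. Pictures are saved under pics/ and viewed, and the job is handed in when it is done.

Besides the shell and the picture viewer there is one more tool, called after ">>>" as name([rows], argument=value, ...), one row to a line, values as JSON. servo_tool: Moves the arm, as the interface text tells. Its arguments: {"type":"object","properties":{"deltas":{"type":"array","items":{"type":"object","properties":{"jaw":{"type":"number"},"tx":{"type":"number"},"ty":{"type":"number"},"tz":{"type":"number"},"ax":{"type":"number"},"ay":{"type":"number"},"az":{"type":"number"}}}}},"required":["deltas"]}

```bash
mkdir -p pics
python3 - <<'E'
from workcell import arm, vision
import cv2, numpy as np
for n in ("side","top"):
    p,d=vision.get_image(n); c=vision.camera_params(n)
    np.savez(f"{n}0.npz",p=p,d=d); cv2.imwrite(f"pics/{n}0.png",p[:,:,::-1])
    print(n,c)
s=arm.sense(); print(s)
E
```

```text
side {'fx': 377.421958117056, 'fy': 377.421958117056, 'cx': 319.4512255650582, 'cy': 209.19646218682914, 'D': array([-0.03516087,  0.        ,  0.        ,  0.        ,  0.        ]), 'R': array([[ 0.94295382, -0.3329111 , -0.00287984],
       [-0.31728069, -0.89599387, -0.31068947],
       [ 0.10085165,  0.29387954, -0.95050711]]), 't': array([-587.44691896,  213.5451731 ,  970.83133907])}
top {'fx': 416.102311275373, 'fy': 416.102311275373, 'cx': 314.29794494445946, 'cy': 205.5677127280118, 'D': array([0.03503072, 0.        , 0.        , 0.        , 0.        ]), 'R': array([[-0.00985453, -0.99994853, -0.0024145 ],
       [-0.99680978,  0.0100148 , -0.07918316],
       [ 0.07920327,  0.00162649, -0.99685716]]), 't': array([   1.64187493,  598.80583138, 1079.55736878])}
{'clock': 0.1, 'joint_positions': array([-1.22978876e+00,  1.16441095e-01,  1.44218547e+00,  1.57884930e-06,
        1.58402448e+00, -3.78247201e-02]), 'qd': array([ 1.93416551e-03,  8.70531136e-05, -1.58466680e-03,  1.20501307e-03,
       -5.01657818e-04, -6.16918275e-05]), 'tau': array([ 1.84530763e-03, -7.33663559e+01, -6.33788037e+01, -6.41184761e-05,
        5.21915397e-03,  1.80625221e-05]), 'tool_pos': array([ 249.55553242, -626.9800389 ,  223.84200136]), 'tcp_rot': array([[ 9.29097133e-01,  3.69835631e-01, -3.52476702e-04],
       [ 3.69835797e-01, -9.29096598e-01,  9.97973774e-04],
       [ 4.16013561e-05, -1.05757307e-03, -9.99999440e-01]]), 'force': array([-0.09586906, -0.05370776,  0.40967162]), 'ft_torque': array([-0.0493169 , -0.01251892, -0.00081712]), 'grip_width': 85.3403580002502}
```

View pics/side0.png

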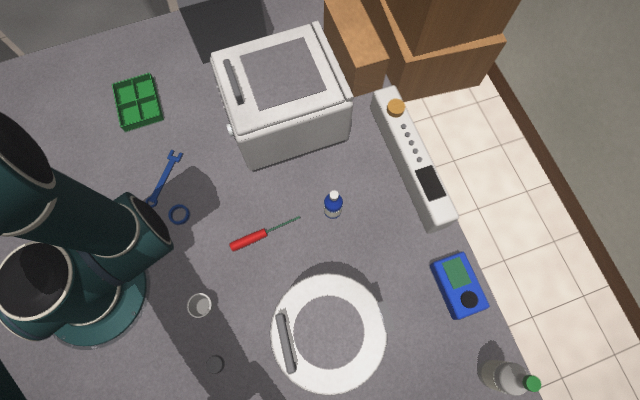

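View pics/top0.png

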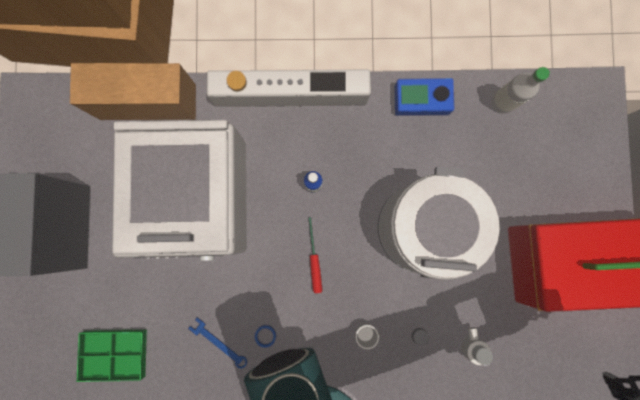

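The square washer is at the upper left of the top view, with its grip bar at about (165,238); in the side view the bar is at about (233,82). The round dryer is at about (445,225) in the top view. Next I'll deproject the bar and the lid.

```bash
cat > h.py <<'E'
import numpy as np, cv2
from workcell import vision
def cloud(n,p,d):
    c=vision.camera_params(n); h,w=d.shape
    u,v=np.meshgrid(np.arange(w),np.arange(h))
    K=np.array([[c['fx'],0,c['cx']],[0,c['fy'],c['cy']],[0,0,1]])
    q=cv2.undistortPoints(np.stack([u,v],-1).reshape(-1,1,2).astype(float),K,c['D']).reshape(h,w,2)
    X=np.dstack([q[...,0]*d,q[...,1]*d,d])
    W=(X-c['t'])@c['R']; W[d==0]=np.nan
    return W
E
python3 - <<'E'
import numpy as np,cv2
from h import cloud
for n,(a,b,c,e) in {"top":(105,120,240,265),"side":(205,20,355,175)}.items():
    f=np.load(n+"0.npz"); W=cloud(n,f['p'],f['d']); p=f['p']
    cv2.imwrite(f"pics/{n}crop.png",cv2.resize(p[b:e,a:c,::-1],None,fx=4,fy=4,interpolation=cv2.INTER_NEAREST)[:600,:800])
    x,y,z=W[b:e,a:c].transpose(2,0,1)
    for lo,hi in((190,205),(205,215),(215,225),(225,235),(235,245),(245,255),(255,265),(265,275),(275,290)):
        m=(z>lo)&(z<hi); 
        if m.sum()>5: print(n,lo,hi,m.sum(),[np.percentile(k[m],[2,50,98]).round() for k in(x,y,z)])
f=np.load("top0.npz");W=cloud("top",f['p'],f['d'])
for u in(128,165,200,222):
    print(u,[tuple(W[v,u].round(0)) for v in (128,140,160,190,215,230,238,246,252)])
f=np.load("side0.npz");W=cloud("side",f['p'],f['d'])
for uv in((228,64),(233,80),(238,98),(250,110),(225,95),(315,40),(340,95),(290,70)): print(uv,W[uv[1],uv[0]].round(0))
E
```

```text
top 190 205 1092 [array([478., 557., 763.]), array([175., 184., 424.]), array([190., 197., 202.])]
top 205 215 1269 [array([485., 642., 768.]), array([185., 289., 433.]), array([208., 214., 215.])]
top 215 225 13493 [array([493., 631., 769.]), array([191., 309., 428.]), array([215., 218., 221.])]
top 235 245 7 [array([512., 518., 524.]), array([255., 256., 258.]), array([236., 243., 244.])]
top 245 255 77 [array([509., 517., 525.]), array([255., 302., 361.]), array([249., 254., 255.])]
top 255 265 331 [array([510., 517., 524.]), array([259., 307., 360.]), array([255., 257., 260.])]
side 190 205 1060 [array([478., 590., 766.]), array([177., 185., 410.]), array([191., 197., 203.])]
side 205 215 1065 [array([485., 619., 762.]), array([186., 234., 434.]), array([206., 214., 215.])]
side 215 225 8853 [array([492., 632., 770.]), array([192., 300., 428.]), array([215., 218., 221.])]
side 225 235 14 [array([509., 515., 523.]), array([258., 260., 262.]), array([227., 231., 233.])]
side 235 245 14 [array([509., 517., 524.]), array([256., 258., 260.]), array([235., 241., 245.])]
side 245 255 70
[... 1842 characters left out ...]
64(217.0)), (np.float64(731.0), np.float64(198.0), np.float64(217.0)), (np.float64(686.0), np.float64(198.0), np.float64(216.0)), (np.float64(620.0), np.float64(197.0), np.float64(217.0)), (np.float64(565.0), np.float64(197.0), np.float64(217.0)), (np.float64(532.0), np.float64(196.0), np.float64(217.0)), (np.float64(515.0), np.float64(196.0), np.float64(218.0)), (np.float64(498.0), np.float64(196.0), np.float64(217.0)), (np.float64(484.0), np.float64(200.0), np.float64(199.0))]
(228, 64) [518. 346. 258.]
(233, 80) [518. 300. 256.]
(238, 98) [515. 257. 245.]
(250, 110) [533. 237. 216.]
(225, 95) [488. 296. 217.]
(315, 40) [745. 377. 219.]
(340, 95) [748. 204. 216.]
(290, 70) [657. 310. 220.]
```

View pics/sidecrop.png

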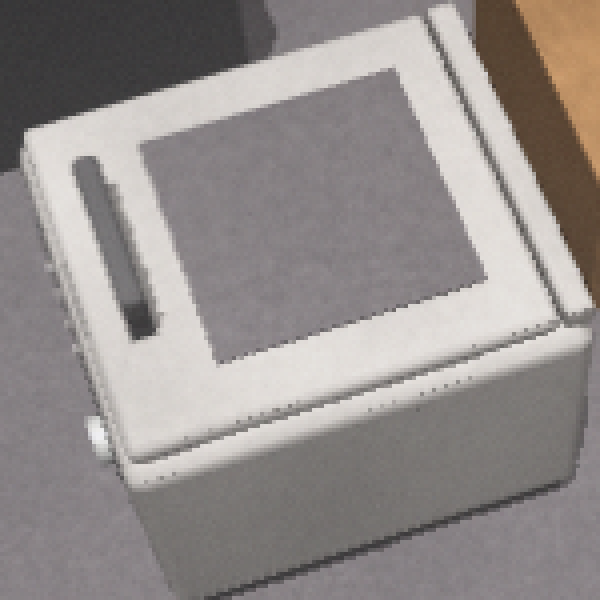

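View pics/topcrop.png

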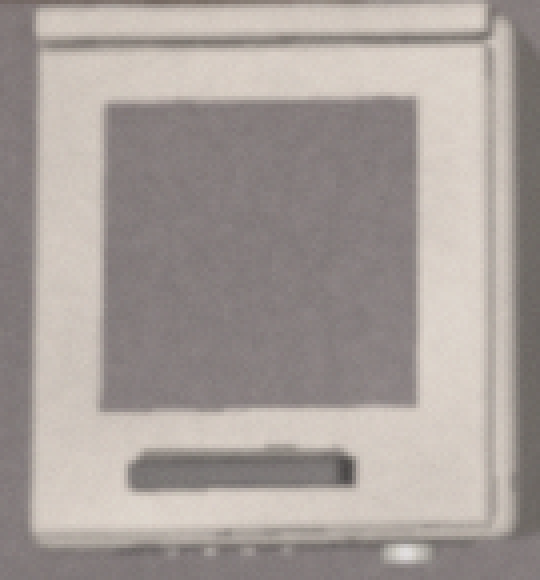

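Run:
```python
import numpy as np
from h import cloud
from scipy.spatial.transform import Rotation as Ro
from workcell import arm
P=[]
for n,(a,b,c,e) in {"top":(130,225,205,250),"side":(215,50,250,110)}.items():
    f=np.load(n+"0.npz"); W=cloud(n,f['p'],f['d'])[b:e,a:c].reshape(-1,3)
    Q=W[(W[:,2]>250)&(W[:,2]<265)]; c0=Q.mean(0); U=np.linalg.svd(Q-c0)[2]
    ax=U[0]*np.sign(U[0,1]); s=(Q-c0)@ax; print(n,len(Q),c0.round(1),ax.round(3),np.percentile(s,[1,99]).round(1)); 
    print('mid',(c0+ax*np.percentile(s,[1,99]).mean()).round(1), np.median(Q[:,2]))
    f=np.load(n+"0.npz"); Wt=cloud(n,f['p'],f['d']).reshape(-1,3)
    m=(Wt[:,2]>208)&(Wt[:,2]<228)&(Wt[:,0]>500)&(Wt[:,0]<745)&(Wt[:,1]>195)&(Wt[:,1]<425)
    L=Wt[m]; print('lid plane', np.linalg.lstsq(np.c_[L[:,:2],np.ones(len(L))],L[:,2],rcond=None)[0].round(4))
    if n=='top':
        A=Wt[(Wt[:,1]<-100)&(Wt[:,0]>100)]; 
        for y0 in range(-800,0,100):
            B=A[(A[:,1]>y0)&(A[:,1]<y0+100)&(A[:,0]<720)]; 
            if len(B):print(y0,'zmax',np.nanpercentile(B[:,2],99).round())
```

```text
top 404 [516.9 307.2 256.5] [-0.002  1.     0.006] [-51.2  54.4]
mid [516.9 308.8 256.5] 256.6271724881717
lid plane [ 1.90000e-03 -1.00000e-04  2.16803e+02]
-800 zmax 153.0
-700 zmax 197.0
-600 zmax 330.0
-500 zmax 206.0
-400 zmax 246.0
-300 zmax 247.0
-200 zmax 208.0
side 269 [516.1 307.  255.9] [0.005 1.    0.005] [-50.4  54.4]
mid [516.1 309.  255.9] 256.0456940436666
lid plane [ 2.400000e-03 -4.000000e-04  2.162487e+02]
```

>>> servo_tool([
  {"jaw": 1,"tz": -2.5},
  {"jaw": 1,"tz": -5.2},
  {"jaw": 1,"tz": -5.2},
  {"jaw": 1,"tx": 2,"ty": -2.6,"tz": -5.2,"az": -6},
  {"jaw": 1,"tx": 3.5,"ty": -4.5,"tz": -5.2,"az": -11},
  {"jaw": 1,"tx": 5,"ty": -6.5,"tz": -5.2,"az": -15},
  {"jaw": 1,"tx": 6.5,"ty": -8.5,"tz": -5.2,"az": -20},
  {"jaw": 1,"tx": 8,"ty": -10.4,"tz": -5.2,"az": -24},
  {"jaw": 1,"tx": 9.5,"ty": -12.3,"tz": -5.2,"az": -28},
  {"jaw": 1,"tx": 11,"ty": -14.3,"tz": -5.2,"az": -33},
  {"jaw": 1,"tx": 12.5,"ty": -16.2,"tz": -5.2,"az": -37},
  {"jaw": 1,"tx": 14,"ty": -18.2,"tz": -5.2,"az": -42},
  {"jaw": 1,"tx": 15.5,"ty": -20.1,"tz": -5.2,"az": -46},
  {"jaw": 1,"tx": 17,"ty": -22.1,"tz": -5.2,"az": -50},
  {"jaw": 1,"tx": 18.5,"ty": -24,"tz": -5.2,"az": -54},
  {"jaw": 1,"tx": 20,"ty": -26,"tz": -5.2,"az": -59},
  {"jaw": 1,"tx": 21.5,"ty": -27.9,"tz": -5.2,"az": -63},
  {"jaw": 1,"tx": 22.8,"ty": -29.6,"tz": -5.2,"az": -66},
  {"jaw": 1,"tx": 23.76,"ty": -30.82,"tz": -5.2,"az": -68.3},
  {"jaw": 1,"tx": 23.76,"ty": -30.82,"tz": -5.2,"az": -68.3},
])

```text
schema error: expected keys jaw, tx, ty, tz, ax, ay, az
```

>>> servo_tool([
  {"jaw": 1,"tx": 0,"ty": 0,"tz": -2.5,"ax": 0,"ay": 0,"az": 0},
  {"jaw": 1,"tx": 0,"ty": 0,"tz": -5.2,"ax": 0,"ay": 0,"az": 0},
  {"jaw": 1,"tx": 0,"ty": 0,"tz": -5.2,"ax": 0,"ay": 0,"az": 0},
  {"jaw": 1,"tx": 1.5,"ty": -2,"tz": -5.2,"ax": 0,"ay": 0,"az": -5},
  {"jaw": 1,"tx": 3,"ty": -3.9,"tz": -5.2,"ax": 0,"ay": 0,"az": -9},
  {"jaw": 1,"tx": 4.5,"ty": -5.8,"tz": -5.2,"ax": 0,"ay": 0,"az": -13},
  {"jaw": 1,"tx": 6,"ty": -7.8,"tz": -5.2,"ax": 0,"ay": 0,"az": -18},
  {"jaw": 1,"tx": 7.5,"ty": -9.7,"tz": -5.2,"ax": 0,"ay": 0,"az": -22},
  {"jaw": 1,"tx": 9,"ty": -11.7,"tz": -5.2,"ax": 0,"ay": 0,"az": -26},
  {"jaw": 1,"tx": 10.5,"ty": -13.6,"tz": -5.2,"ax": 0,"ay": 0,"az": -30},
  {"jaw": 1,"tx": 12,"ty": -15.6,"tz": -5.2,"ax": 0,"ay": 0,"az": -35},
  {"jaw": 1,"tx": 13.5,"ty": -17.5,"tz": -5.2,"ax": 0,"ay": 0,"az": -39},
  {"jaw": 1,"tx": 15,"ty": -19.5,"tz": -5.2,"ax": 0,"ay": 0,"az": -43},
  {"jaw": 1,"tx": 16.5,"ty": -21.4,"tz": -5.2,"ax": 0,"ay": 0,"az": -48},
  {"jaw": 1,"tx": 18,"ty": -23.3,"tz": -5.2,"ax": 0,"ay": 0,"az": -52},
  {"jaw": 1,"tx": 19.5,"ty": -25.3,"tz": -5.2,"ax": 0,"ay": 0,"az": -56},
  {"jaw": 1,"tx": 21,"ty": -27.2,"tz": -5.2,"ax": 0,"ay": 0,"az": -60},
  {"jaw": 1,"tx": 22.5,"ty": -29.2,"tz": -5.2,"ax": 0,"ay": 0,"az": -65},
  {"jaw": 1,"tx": 23.76,"ty": -30.82,"tz": -5.2,"ax": 0,"ay": 0,"az": -68.3},
  {"jaw": 1,"tx": 23.76,"ty": -30.82,"tz": -5.2,"ax": 0,"ay": 0,"az": -68.3},
])

```text
clock: 2.6
tool_pos: [516.7, 311.1, 352.1]
tcp_rot: [[-0.004, 1.0, -0.004], [1.0, 0.004, -0.0], [-0.0, -0.004, -1.0]]
force: [-1.2, -1.3, -0.6]
grip_width: 85.4
```

>>> servo_tool([
  {"jaw": 1,"tx": -0.1,"ty": 0,"tz": 1.2,"ax": 0,"ay": 0,"az": 0},
  {"jaw": 1,"tx": -0.1,"ty": 0,"tz": 2.2,"ax": 0,"ay": 0,"az": 0},
  {"jaw": 1,"tx": -0.1,"ty": 0,"tz": 3.2,"ax": 0,"ay": 0,"az": 0},
  {"jaw": 1,"tx": -0.1,"ty": 0,"tz": 3.8,"ax": 0,"ay": 0,"az": 0},
  {"jaw": 1,"tx": -0.1,"ty": 0,"tz": 4.1,"ax": 0,"ay": 0,"az": 0},
  {"jaw": 1,"tx": -0.1,"ty": 0,"tz": 4.2,"ax": 0,"ay": 0,"az": 0},
  {"jaw": 1,"tx": -0.1,"ty": 0,"tz": 4.2,"ax": 0,"ay": 0,"az": 0},
])

```text
clock: 3.48
tool_pos: [516.4, 308.6, 247.7]
tcp_rot: [[-0.004, 1.0, -0.003], [1.0, 0.004, -0.0], [-0.0, -0.003, -1.0]]
force: [0.7, -0.3, 1.1]
grip_width: 85.5
```

Run:
```python
from workcell import arm, vision
import cv2, numpy as np
s=arm.sense(); print(s['clock'],s['tool_pos'],s['force'],s['tcp_rot'].round(4))
p,d=vision.get_image("side"); cv2.imwrite("pics/s1.png",cv2.resize(p[10:160,170:370,::-1],None,fx=4,fy=4))
```

```text
3.475 [516.41187929 308.59286655 247.7348767 ] [ 0.74489812 -0.30123609  1.06971163] [[-3.7e-03  1.0e+00 -3.0e-03]
 [ 1.0e+00  3.7e-03 -1.0e-04]
 [-1.0e-04 -3.0e-03 -1.0e+00]]
```

View pics/s1.png

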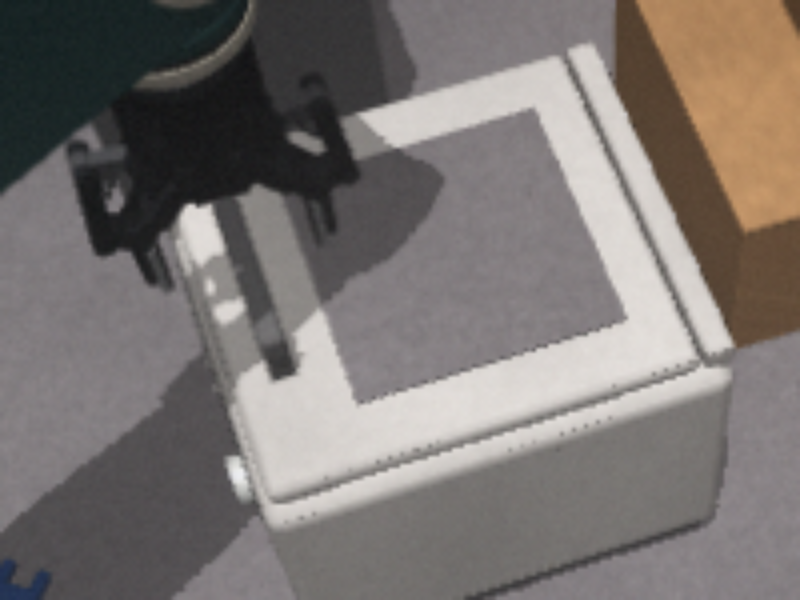

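The fingers straddle the bar: they show at about (150,265) and (325,215) in the crop, with the bar between them at about (255,290). Closing now.

>>> servo_tool([
  {"jaw": -1,"tx": 0,"ty": 0,"tz": 0,"ax": 0,"ay": 0,"az": 0},
  {"jaw": -1,"tx": 0,"ty": 0,"tz": 0,"ax": 0,"ay": 0,"az": 0},
  {"jaw": -1,"tx": 0,"ty": 0,"tz": 0,"ax": 0,"ay": 0,"az": 0},
  {"jaw": -1,"tx": 0,"ty": 0,"tz": 0,"ax": 0,"ay": 0,"az": 0},
  {"jaw": -1,"tx": 0,"ty": 0,"tz": 0,"ax": 0,"ay": 0,"az": 0},
  {"jaw": -1,"tx": 0,"ty": 0,"tz": 0,"ax": 0,"ay": 0,"az": 0},
  {"jaw": -1,"tx": 0,"ty": 0,"tz": 0,"ax": 0,"ay": 0,"az": 0},
  {"jaw": -1,"tx": 0,"ty": 0,"tz": 0,"ax": 0,"ay": 0,"az": 0},
])

```text
clock: 4.53
tool_pos: [516.3, 308.6, 248.1]
tcp_rot: [[-0.004, 1.0, -0.003], [1.0, 0.004, 0.0], [0.0, -0.003, -1.0]]
force: [-4.7, -1.0, 5.3]
grip_width: 12.6
```

Run:
```python
from workcell import arm, vision
import cv2, numpy as np
p,d=vision.get_image("side"); cv2.imwrite("pics/s2.png",cv2.resize(p[10:160,170:370,::-1],None,fx=4,fy=4))
s=arm.sense(); print(s['clock'],s['tool_pos'],s['force'],s['grip_width'])
```

```text
4.575 [516.28445743 308.67586506 248.05399348] [-5.71251092 -0.40707547  5.03213821] 12.807129719855979
```

View pics/s2.png

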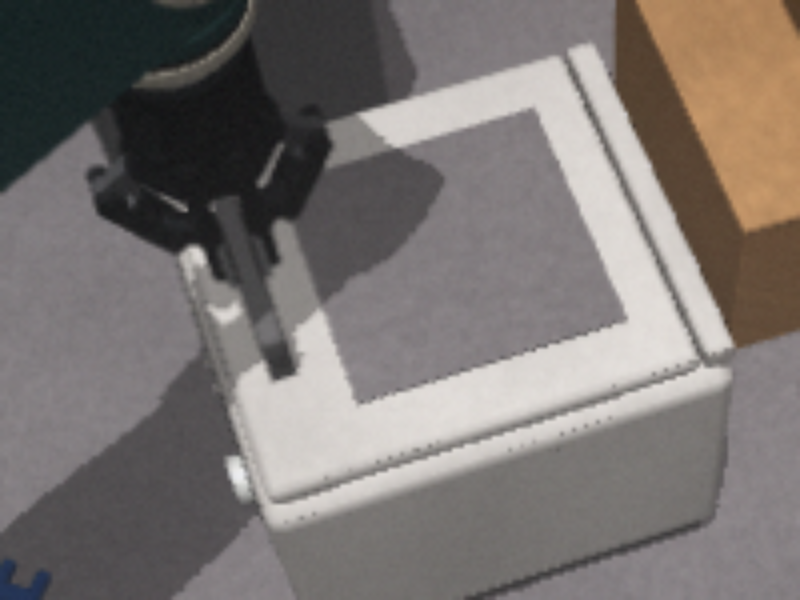

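The fingers are closed around the bar (crop ~(245,255)). I'll tug in small steps.

>>> servo_tool([
  {"jaw": -1,"tx": 0,"ty": 0,"tz": -0.08,"ax": 0,"ay": 0,"az": 0},
  {"jaw": -1,"tx": 0,"ty": 0,"tz": -0.16,"ax": 0,"ay": 0,"az": 0},
  {"jaw": -1,"tx": 0,"ty": 0,"tz": -0.16,"ax": 0,"ay": 0,"az": 0},
  {"jaw": -1,"tx": 0,"ty": 0,"tz": -0.16,"ax": 0,"ay": 0,"az": 0},
])

```text
clock: 5.08
tool_pos: [516.9, 308.6, 251.8]
tcp_rot: [[-0.004, 1.0, -0.002], [1.0, 0.004, 0.0], [0.0, -0.002, -1.0]]
force: [6.3, 0.7, -3.8]
grip_width: 12.4
```

>>> servo_tool([
  {"jaw": -1,"tx": 0,"ty": 0,"tz": -0.05,"ax": 0,"ay": 0,"az": 0},
  {"jaw": -1,"tx": 0,"ty": 0,"tz": -0.1,"ax": 0,"ay": 0,"az": 0},
  {"jaw": -1,"tx": 0,"ty": 0,"tz": -0.1,"ax": 0,"ay": 0,"az": 0},
  {"jaw": -1,"tx": 0,"ty": 0,"tz": -0.1,"ax": 0,"ay": 0,"az": 0},
])

```text
clock: 5.58
tool_pos: [517.2, 308.6, 253.3]
tcp_rot: [[-0.003, 1.0, -0.002], [1.0, 0.003, -0.0], [-0.0, -0.002, -1.0]]
force: [8.2, 1.6, -10.1]
grip_width: 12.1
```

Run:
```python
from workcell import arm, vision
import numpy as np
from h import cloud
p,d=vision.get_image("side"); W=cloud("side",p,d); W0=cloud("side",p,np.load("side0.npz")['d'])
m=lambda A:(abs(A[...,0]-516.5)<9)&(A[...,1]>258)&(A[...,1]<290)&(A[...,2]>245)&(A[...,2]<300)
print('bar z',np.median(W[m(W)][:,2]),m(W).sum(),'was',np.median(W0[m(W0)][:,2]))
L=W[(W[...,2]>205)&(W[...,2]<245)&(W[...,0]>500)&(W[...,0]<745)&(W[...,1]>195)&(W[...,1]<240)]
print(np.polyfit(L[:,0],L[:,2],1))
s=arm.sense(); print(s['clock'],s['tool_pos'],s['force'],s['grip_width'])
```

```text
bar z 260.82922339017665 95 was 256.03879974071134
[-1.90950749e-02  2.31800341e+02]
5.625 [517.19901953 308.61072887 253.26759834] [  6.14383503   2.37074926 -10.20852276] 11.897645312612745
```

Caught: the bar rose 4.8 mm (0.019 rad), then the catch held while the pull rose from about 4 to 10 N. I'll lower the lid and let go.

>>> servo_tool([
  {"jaw": -1,"tx": 0,"ty": 0,"tz": 0.08,"ax": 0,"ay": 0,"az": 0},
  {"jaw": -1,"tx": 0,"ty": 0,"tz": 0.16,"ax": 0,"ay": 0,"az": 0},
  {"jaw": -1,"tx": 0,"ty": 0,"tz": 0.22,"ax": 0,"ay": 0,"az": 0},
  {"jaw": -1,"tx": 0,"ty": 0,"tz": 0.22,"ax": 0,"ay": 0,"az": 0},
  {"jaw": -1,"tx": 0,"ty": 0,"tz": 0.22,"ax": 0,"ay": 0,"az": 0},
])

```text
clock: 6.25
tool_pos: [516.3, 308.7, 248.2]
tcp_rot: [[-0.004, 1.0, -0.004], [1.0, 0.004, -0.0], [-0.0, -0.004, -1.0]]
force: [-8.7, -0.4, 2.5]
grip_width: 12.4
```

>>> servo_tool([
  {"jaw": 1,"tx": 0,"ty": 0,"tz": 0,"ax": 0,"ay": 0,"az": 0},
  {"jaw": 1,"tx": 0,"ty": 0,"tz": 0,"ax": 0,"ay": 0,"az": 0},
  {"jaw": 1,"tx": 0,"ty": 0,"tz": 0,"ax": 0,"ay": 0,"az": 0},
  {"jaw": 1,"tx": 0,"ty": 0,"tz": 0,"ax": 0,"ay": 0,"az": 0},
  {"jaw": 1,"tx": 0,"ty": 0,"tz": 0,"ax": 0,"ay": 0,"az": 0},
  {"jaw": 1,"tx": 0,"ty": 0,"tz": 0,"ax": 0,"ay": 0,"az": 0},
  {"jaw": 1,"tx": 0,"ty": 0,"tz": 0,"ax": 0,"ay": 0,"az": 0},
  {"jaw": 1,"tx": 0,"ty": 0,"tz": 0,"ax": 0,"ay": 0,"az": 0},
])

```text
clock: 7.25
tool_pos: [516.3, 308.7, 248.2]
tcp_rot: [[-0.004, 1.0, -0.004], [1.0, 0.004, -0.0], [-0.0, -0.004, -1.0]]
force: [0.5, 0.0, 0.3]
grip_width: 85.3
```

>>> servo_tool([
  {"jaw": 1,"tx": 0,"ty": 0,"tz": -0.5,"ax": 0,"ay": 0,"az": 0},
  {"jaw": 1,"tx": 0,"ty": 0,"tz": -1.5,"ax": 0,"ay": 0,"az": 0},
  {"jaw": 1,"tx": 0,"ty": 0,"tz": -3,"ax": 0,"ay": 0,"az": 0},
  {"jaw": 1,"tx": 0,"ty": 0,"tz": -4.5,"ax": 0,"ay": 0,"az": 0},
  {"jaw": 1,"tx": 0,"ty": 0,"tz": -5,"ax": 0,"ay": 0,"az": 0},
  {"jaw": 1,"tx": 0,"ty": 0,"tz": -5,"ax": 0,"ay": 0,"az": 0},
  {"jaw": 1,"tx": 0,"ty": 0,"tz": -5,"ax": 0,"ay": 0,"az": 0},
])

```text
clock: 8.12
tool_pos: [516.7, 308.6, 371.7]
tcp_rot: [[-0.004, 1.0, -0.005], [1.0, 0.004, -0.001], [-0.001, -0.005, -1.0]]
force: [0.4, -0.0, -0.7]
grip_width: 85.7
```

Run:
```python
from workcell import arm, vision
import numpy as np,cv2
from h import cloud
p,d=vision.get_image("side"); W=cloud("side",p,d)
A=W; m=(abs(A[...,0]-516.5)<9)&(A[...,1]>258)&(A[...,1]<290)&(A[...,2]>245)&(A[...,2]<290)
print('bar z',np.median(W[m][:,2]),m.sum())
L=W[(W[...,2]>205)&(W[...,2]<245)&(W[...,0]>500)&(W[...,0]<745)&(W[...,1]>195)&(W[...,1]<240)]
print(np.polyfit(L[:,0],L[:,2],1))
cv2.imwrite("pics/s3.png",p[...,::-1])
s=arm.sense(); print(s['clock'],s['tool_pos'],s['force'])
```

```text
bar z 256.14909789739477 90
[1.53045104e-03 2.16187983e+02]
8.175 [516.67222297 308.62196906 371.64493325] [-0.14088265  0.27439704  0.2328433 ]
```

View pics/s3.png

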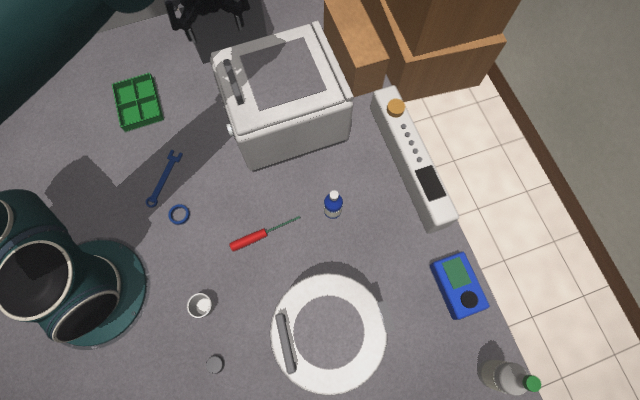

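The lid is flat again, with the bar at about (233,82) and its top at 256 mm as before. The gripper is clear above it at about (210,15), and the dryer at about (330,335) looks unchanged.

```bash
python3 -c "
from workcell import arm
print(arm.finish_job())"
```

```text
the job is handed in; nothing more can be done
None
```

The square washer's lid had really caught, so it didn't need pressing down. I gripped it by its handle and tugged gently upwards. The handle rose about 5 mm (0.019 rad), then the catch held while the pull went from about 4 N to 10 N. I lowered the lid, let go and backed off.

- **Last checks:** the lid is level, the top of the bar is back at 256.1 mm (256.0 mm before the tug), and the gripper is clear with almost no force on it. I did not touch the round dryer, and it looks unchanged in the last picture. The job was handed in at about 8.2 s.
- **One disagreement:** the gripper read about 12.5 mm wide on a bar said to be 16 mm thick. The camera showed the fingers around the bar, and the bar rose with the tool, so I took the grip as good.

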